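# Work the jammed whisk grip off its charging post

## Robot

A 6-joint arm with a two-finger parallel gripper is mounted at the origin on a cart in front of the work surface, level with it; the furniture and walls round the work are solid. World frame = base frame: x ahead of the robot, y to its left, z up, the work surface at z = 0. Lengths are in m, angles in degrees, forces in N, time in s.
With the tool pointing down it reaches from about 0.4 to 0.825 m from the base axis. Payload 7 kg.
Tool frame: the origin (TCP) lies at the centre of the arm's flange, where the gripper is bolted on; the fingertips stand 178 mm ahead of it and the grasp point (between the pads) lies 159 mm ahead of it (tip_reach is the distance from the TCP to the fingertips, in m); z points along the fingers, y is the line along which they close (so a half turn about z gives the same grasp; the last joint's range is limited). The gripper opens to 88 mm and grips with 3 to 60 N. Pads are 19 mm wide; open, the fingers measure 130 mm over their backs; the gripper's body (78 mm by 193 mm) begins 47 mm behind the grasp point.
Start: joints at [-49.097, 20.546, 0.682, 0, -70.136, -16.507], TCP at [0.279, -0.615, 0.405] pointing down, gripper open.
Joint ranges: [-176.03, 176.03], [-82.01, 121.73], [-58.28, 71.71], [-173.87, 95.51], [-174.79, -0.11], [-173.66, 173.66]. Speed limits (degrees/s): [136.94, 136.94, 172.46, 180, 180, 180].

## Interface

Orientations are given as [roll, pitch, yaw] about the fixed x, y, z axes, in that order (R = Rz(yaw) Ry(pitch) Rx(roll)).
In Python, from plant import * gives the robot as it stands.
- The arm moves only by the shell command python3 -m handwheel 'ROWS'. ROWS is JSON, a list of rows, each a list of 7 numbers: the opening, from -1 (shut) to 1 (fully open), then the shift along the tool's x, y, z as a fraction of full scale, then the turn, a rotation vector about the tool's x, y, z as a fraction of full scale. A call has 1 to 5 rows; each row shifts and turns the commanded pose from where the row before left it, along the tool's axes as they then stand; what a row does not reach is not made up. Full scale, the value 1, is 0.025 m for a shift and 6 degrees for a turn. A row lasts 1/8 s, in which the tool goes at most 62.5 mm and 10.7 degrees, less where a joint would pass 70% of its speed; a pose out of reach is approached as far as the arm can. A call with a number of a shift or a turn outside -1 to 1 is refused whole. A call with a gripper value outside its range is refused whole. The fingers move at their own pace and stop on an object; the grip force is fixed at half the most. Time passes only in rows, so rows that do not move let the fingers close. It gives the time, the measured TCP pose, the force, the opening and the grip force at its end, in the units of the state.
- get_obs(): the state, without advancing time (a new reading comes with each control period).
- snapshot(name): name is "scene" or "side" or "wrist"; returns a dict with "color" (480x640x3 uint8, red, green, blue), "fx", "fy", "cx", "cy" (pixels), "R" (3x3) and "t" (3): a world point X has camera coordinates R X + t; the wrist camera has in their place "tool_from_camera" (4x4, takes a point from camera to tool coordinates, whose origin is the TCP and whose axes are the flange's). Camera axes: x right, y down, z forward; pixel columns grow to the right and rows downward; lengths in m; the calibration is good to about 2 mm. The wrist camera is an equidistant fisheye: a pixel r from the principal point sees the ray r / f radians off the axis. A picture is of the moment at which its call begins: read the wrist's pose just before it. There is no depth.
- close_job(): hands the job in; it is judged then, once.
The state is a dict: "clock": time; "joint_pos": joint angles; "qvel": joint speeds; "tau": joint torques, N m; "tool_pos": TCP position; "orientation": TCP orientation; "force": force on the tool from outside, world axes, zero at the start; "moment": the same for the moment, N m; "opening": finger opening in m; "gripper_force": force on a finger pad.
Only numpy, scipy, OpenCV 4.12 (cv2) and the standard library are available. Lean on these libraries where they do the work, as an engineer would, in place of code of your own. Each camera call takes 0.05 s, during which the arm holds its last target. There are 200 camera calls.

## Task

The milk whisk's black grip has jammed on the post of its charging stand. Work it off by twisting it to and fro under a light upward pull - a hard straight pull would draw the post out of the stand - then stand the grip upright on the worktop, let go, take a fresh hold and lay it gently on its side in the ceramic tray without letting it topple. Leave the other things on the worktop where they are.

Things in the scene. Friction and masses are not known exactly. Their poses are not given: they have to be found in the camera images.
- grip: The milk whisk's grip, upright at the start at any yaw, 115 mm long, about 0.18 kg: round steel sleeve, 34 mm diameter, from the foot to 42 mm up, then a black square body 34 x 34 mm (flats across its x and y axes). Origin: centre of the foot; z along the grip to its top. The bore in the foot, 22 mm wide, 42 mm deep, sits over the stand's post. Off the post it stands safely on its foot.
- grip_mid (a point): Middle of the grip's length on its axis, 57.5 mm from the foot. How the grip is held: three sprung rubber pads on the post press on the bore's wall. A straight pull needs 25 to 45 N. While it turns (about 0.5 N m, no stop either way) a pull of 5 to 15 N draws it up a little with each stroke, if it climbs less than half as far as the bore's wall, 11 mm from the axis, goes round.
- stand: White square charging stand, 105 x 105 mm, held by suction feet: it does not move. Origin: centre of its underside; z up. Its steel top, where the grip's foot rests at the start, is 30 mm up. From its middle rises the post, 15 mm thick, its tip 36 mm and its pads 25 mm above the top: the grip slips off the pads when raised about 28 mm and clears the tip at 36 mm.
- post (a joint): How far the post is drawn up out of the stand, in m: 0 at rest, 1 mm for every 5 N of upward pull, springing back. Drawn out more than 4 mm (20 N) it is damaged.
- tray: Shallow patterned ceramic tray, 155 x 288 mm, fixed, lying on the worktop. Origin: centre of its underside; x across, y along its length, z up. Its floor, about 100 x 210 mm, is 4 to 7 mm high, its rim 16 mm. Long side roughly away from the robot.
- espresso_cup: Green espresso cup with a handle, 65 x 91 x 52 mm, a bystander. Origin: centre of its underside.
- tamper: Coffee tamper with a wooden handle, 57 mm wide, 83 mm high, a bystander. Origin: centre of its underside.
- salt_shaker: Salt shaker, 44 mm wide, 90 mm high, a bystander. Origin: centre of its underside.
- teaspoon: Teaspoon, 137 x 28 x 13 mm, lying at the left, a bystander. Origin: centre of its underside.
- matchbox: Matchbox, 36 x 53 x 15 mm, lying at the front, a bystander. Origin: centre of its underside.
Mind the look-alikes: they are no part of the job. Of the things shaped like the grip, the steel one is meant.

How it is judged:
By the outcome, as a careful person would: the job done as asked, in the order asked, and still so for the second after the job is handed in, with the robot touching nothing.
It also fails if it takes over 72 s, if anything falls off the work surface, if the arm or the gripper's body presses on something with over 40 N, if the wrist force passes 120 N, or if a joint passes its speed limit or range.

## Working session

There is one attempt and no reset: what is moved stays moved. The work goes in short steps, Python scripts to look and compute and a shell command to move; the robot and the scene stay as the last step left them, time stands still between calls to the robot, and variables do not carry over. Pictures are saved under pics/ and viewed, at most 10 in all, crops included, and the job is handed in when it is done.

```bash
ls; mkdir -p pics; python3 - <<'E'
from plant import *
import cv2,numpy as np
o=get_obs();print(o)
for n in ["scene","side","wrist"]:
    s=snapshot(n);cv2.imwrite(f"pics/{n}0.png",s["color"][:,:,::-1]);np.save(f"pics/{n}0.npy",s,allow_pickle=True)
    print({k:np.round(v,4).tolist() for k,v in s.items() if k!="color"})
E
```

```text
pics
{'clock': 0.0, 'joint_pos': array([-4.90960755e+01,  2.05907254e+01,  6.34260221e-01, -2.17317816e-02,
       -7.01342891e+01, -1.65055242e+01]), 'qvel': array([-0.08924084,  0.00650568,  0.04373981, -0.05718889,  0.06433852,
       -0.03106943]), 'tau': array([-1.62655720e-03, -5.82706690e+01,  2.93062806e+01,  6.99741706e+00,
        6.79110046e-03, -1.65055826e-04]), 'tool_pos': array([ 0.27873873, -0.6145485 ,  0.40372907]), 'orientation': array([ 1.79907181e+02, -6.19927450e-03, -1.55608996e+02]), 'force': array([-0.16506595, -0.87148623, -0.26393429]), 'moment': array([-0.0186439 ,  0.01232859,  0.01012143]), 'gripper_force': 0.0, 'opening': 0.08824459265567887}
{'fx': 434.7839, 'fy': 434.7839, 'cx': 322.2105, 'cy': 237.4063, 'R': [[0.1828, 0.9831, -0.0104], [0.828, -0.1596, -0.5376], [-0.5301, 0.0896, -0.8432]], 't': [-0.0969, -0.4267, 1.3772]}
{'fx': 584.1228, 'fy': 584.1228, 'cx': 309.7742, 'cy': 240.4498, 'R': [[0.7956, 0.6056, 0.0134], [0.3429, -0.4319, -0.8342], [-0.4994, 0.6683, -0.5513]], 't': [-0.4486, -0.1314, 1.9356]}
{'fx': 371.6483, 'fy': 371.6483, 'cx': 319.2664, 'cy': 238.4606, 'tool_from_camera': [[0.0002, -0.9676, -0.2523, 0.0676], [1.0, 0.0, 0.0006, -0.0], [-0.0006, -0.2523, 0.9676, 0.0205], [0.0, 0.0, 0.0, 1.0]]}
```

View pics/scene0.png

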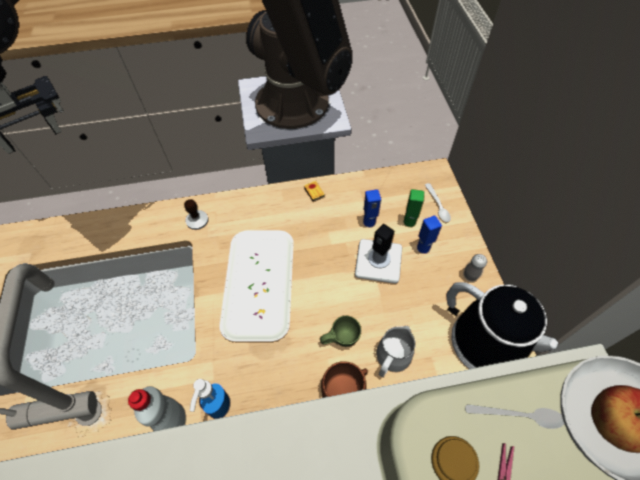

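View pics/side0.png

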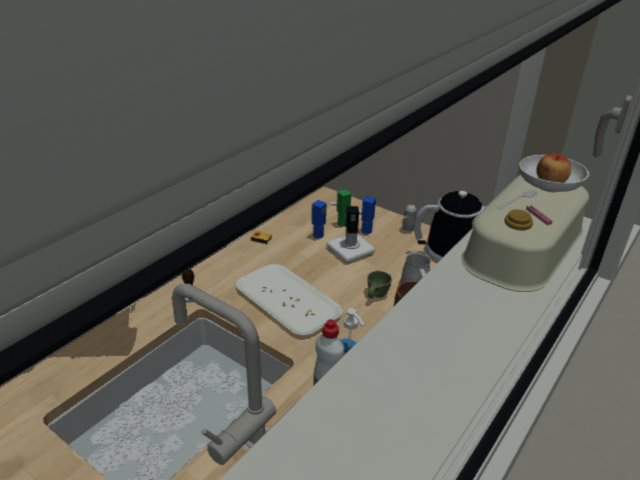

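The scene view shows the black grip at about (383,240) on the white stand (379,261). The tray is at (258,285), with blue and green look-alikes at (372,208), (428,234) and (414,207). The side view shows the grip at (352,225) and the stand at (350,247). I'll measure next.

```bash
cat > h.py <<'E'
import cv2,numpy as np
from plant import *
def load(n): return np.load(f"pics/{n}.npy",allow_pickle=True).item()
def ray(s,uv,z):
    d=np.array([(uv[0]-s["cx"])/s["fx"],(uv[1]-s["cy"])/s["fy"],1.]);R=np.array(s["R"]);c=-R.T@np.array(s["t"]);d=R.T@d
    return c+d*(z-c[2])/d[2]
def proj(s,X):
    p=np.array(s["R"])@np.array(X)+np.array(s["t"]);return np.array([s["fx"]*p[0]/p[2]+s["cx"],s["fy"]*p[1]/p[2]+s["cy"]])
def biggest(m,near):
    n,l,st,c=cv2.connectedComponentsWithStats(m.astype(np.uint8))
    k=l[near[1],near[0]]; return l==k
def rect(s,m,z):
    ct=max(cv2.findContours(m.astype(np.uint8),0,2)[0],key=cv2.contourArea)[:,0]
    P=np.array([ray(s,p,z)[:2] for p in ct]);r=cv2.minAreaRect((P*1000).astype(np.float32));return r
E
python3 - <<'E'
from h import *
a=load("scene0");b=load("side0")
def crop(s,x,y,w,h,k): return cv2.resize(s["color"][y:y+h,x:x+w,::-1],None,fx=k,fy=k,interpolation=cv2.INTER_NEAREST)
A=crop(a,345,215,70,70,8);B=crop(b,315,195,70,70,8)
cv2.imwrite("pics/c1.png",cv2.resize(np.hstack([A,B]),(800,400)))
# tray
hsv=cv2.cvtColor(a["color"],cv2.COLOR_RGB2HSV)
w=(hsv[...,1]<45)&(hsv[...,2]>170)
print("tray rim z.016",rect(a,biggest(w,(240,300)),.016))
print("stand",rect(a,biggest(w,(365,270)),.03))
for n,p,z in [("cup",(346,331),.03),("salt",(475,266),.05),("tamper",(196,218),.0),("match",(315,190),.01),("b1",(372,223),0),("g",(412,223),0),("b2",(426,249),0)]: print(n,ray(a,p,z).round(3))
hs=(a["color"].max(2)<60); m=biggest(hs,(383,238)); ys,xs=np.nonzero(m);print("blk",xs.min(),xs.max(),ys.min(),ys.max(),rect(a,m,.145))
hs=(b["color"].max(2)<60); m=biggest(hs,(352,220)); ys,xs=np.nonzero(m);print("blk",xs.min(),xs.max(),ys.min(),ys.max())
E
```

```text
tray rim z.016 ((617.4451293945312, -169.44989013671875), (156.74252319335938, 288.9402160644531), 79.20315551757812)
stand ((620.5029296875, 119.74930572509766), (103.32212829589844, 103.40164947509766), 69.7387924194336)
cup [0.78  0.006 0.03 ]
salt [0.69  0.328 0.05 ]
tamper [ 0.394 -0.311  0.   ]
match [0.369 0.01  0.01 ]
b1 [0.497 0.137 0.   ]
g [0.516 0.239 0.   ]
b2 [ 0.598  0.25  -0.   ]
blk 373 392 225 258 ((641.6644897460938, 109.45915985107422), (36.09100341796875, 86.91439056396484), 62.942787170410156)
blk 337 359 194 233
```

View pics/c1.png

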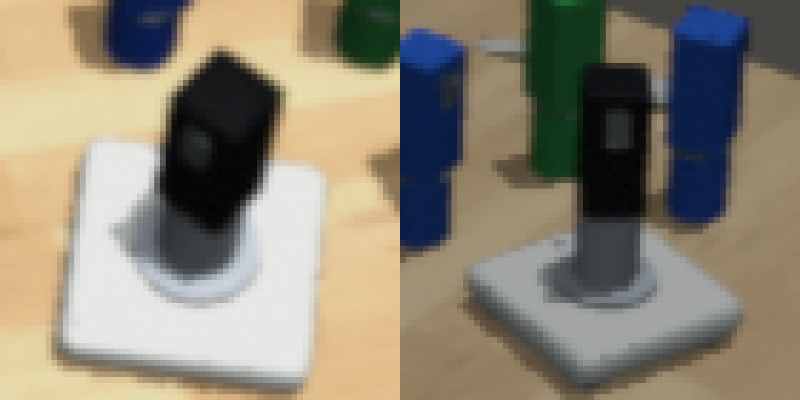

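The crop shows the grip's top face, a diamond with corners near crop pixels (222,52), (282,92), (240,125) and (172,95). The sleeve sits on the post in the middle of the stand. I'll compute yaw and centre from these.

```bash
python3 - <<'E'
from h import *
a=load("scene0");b=load("side0")
C=[(222,52),(282,92),(240,125),(172,95)]
P=np.array([ray(a,(345+u/5.714-.5,215+v/5.714-.5),.145)[:2] for u,v in C]);print(P.round(4).tolist(),P.mean(0))
for i in range(4):
    e=P[(i+1)%4]-P[i];print(np.linalg.norm(e).round(4),(np.degrees(np.arctan2(e[1],e[0]))%90).round(1))
# stand centre from side, and predicted grip top centre in both views
w=cv2.cvtColor(b["color"],cv2.COLOR_RGB2HSV)
print("stand c in side",proj(b,[.6205,.1197,.03]),"top",proj(a,[.6205,.1197,.145]),proj(b,[.6205,.1197,.145]))
# stand top corner check: side view left/right/bottom extreme corners of top (crop2)
for u,v in [(470,270),(585,362),(740,297)]: print(ray(b,(315+(u-400)/5.714-.5,195+v/5.714-.5),.03).round(4))
E
```

```text
[[0.5971, 0.1249], [0.6191, 0.1424], [0.6305, 0.123], [0.6126, 0.1013]] [0.61483606 0.12287182]
0.0282 38.5
0.0225 30.3
0.0281 50.5
0.0282 33.3
stand c in side [350.56364493 242.05379195] top [383.82231708 232.78232275] [352.70864767 207.64905414]
[0.5656 0.0781 0.03  ]
[0.6569 0.0474 0.03  ]
[0.686  0.1425 0.03  ]
```

```bash
H="python3 -m handwheel"
for i in 1 2 3; do python3 -m handwheel '[[0.5,0,0,0,0,0,-0.978],[0.5,0,0,0,0,0,-0.978],[0.5,0,0,0,0,0,-0.978],[0.5,0,0,0,0,0,-0.978],[0.5,0,0,0,0,0,-0.978]]' >/dev/null; done
python3 -m handwheel '[[0.5,0,0,0,0,0,-0.978],[0.5,0,0,0,0,0,-0.978],[0.5,0,0,0,0,0,-0.978]]'
for i in 1 2 3 4 5 6; do python3 -m handwheel '[[0.5,-0.464,-0.973,0,0,0,0],[0.5,-0.464,-0.973,0,0,0,0],[0.5,-0.464,-0.973,0,0,0,0],[0.5,-0.464,-0.973,0,0,0,0],[0.5,-0.464,-0.973,0,0,0,0]]' | tail -1; done
python3 - <<'E'
from h import *
o=get_obs();print(o);s=snapshot("wrist");s["pose"]=(o["tool_pos"],o["orientation"]);np.save("pics/w1.npy",s,allow_pickle=True)
cv2.imwrite("pics/w1.png",s["color"][:,:,::-1])
E
```

```text
clock: 2.4
tool_pos: [0.2788, -0.6146, 0.4043]
orientation: [-180.0, 0.0, -49.8]
force: [0.5, 0.1, -0.6]
opening: 0.0655
gripper_force: 0.0
gripper_force: 0.0
gripper_force: 0.0
gripper_force: 0.0
gripper_force: 0.0
gripper_force: 0.0
gripper_force: 0.0
{'clock': 6.15, 'joint_pos': array([ 2.91137069e+01,  1.60491856e+01, -5.78447779e+00, -8.65429205e-04,
       -6.81718453e+01,  1.09098579e+01]), 'qvel': array([ 12.77759925,  11.55374451,  15.76869627,   0.05037922,
        -4.24966119, -12.65559328]), 'tau': array([ -1.0889734 , -53.12465787,  27.89106667,   6.82866991,
         0.16174408,   0.35228622]), 'tool_pos': array([0.61457964, 0.12272921, 0.40458978]), 'orientation': array([ 1.79994743e+02,  1.83143316e-03, -4.99767570e+01]), 'force': array([ 0.06529775,  0.13064475, -0.60434401]), 'moment': array([0.0272447 , 0.06288927, 0.03445767]), 'gripper_force': 0.0, 'opening': 0.06564623541334413}
```

View pics/w1.png

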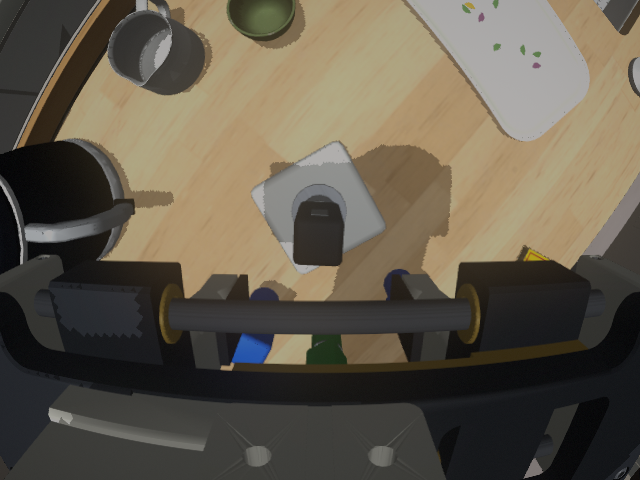

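The wrist view shows the grip's top face around (318,248), nearly square to the fingers, with its bottom edge running from (294,262) to (342,266). I'll refine this with rays.

```bash
cat >> h.py <<'E'
from scipy.spatial.transform import Rotation as Ro
def wray(s,uv,z):
    p,e=s["pose"];T=np.array(s["tool_from_camera"]);d=np.array([uv[0]-s["cx"],uv[1]-s["cy"]]);r=np.hypot(*d);th=r/s["fx"]
    d=np.r_[d/r*np.sin(th),np.cos(th)];Rw=Ro.from_euler("xyz",e,degrees=True).as_matrix()
    c=p+Rw@T[:3,3];d=Rw@T[:3,:3]@d;return c+d*(z-c[2])/d[2]
E
python3 - <<'E'
from h import *
s=load("w1");g=s["color"].max(2).astype(int)
m=biggest(g<45,(318,245));ys,xs=np.nonzero(m);print(xs.min(),xs.max(),ys.min(),ys.max())
c=s["color"][190:280,270:370,::-1];c=np.clip(c.astype(float)*2.2,0,255).astype(np.uint8)
cv2.imwrite("pics/c2.png",cv2.resize(c,None,fx=6,fy=6,interpolation=cv2.INTER_CUBIC))
# stand corners z=.03
w=biggest((s["color"].min(2)>110)&(cv2.cvtColor(s["color"],cv2.COLOR_RGB2HSV)[...,1]<40),(340,160))
for uv in [(337,141),(251,189),(385,228),(302,272)]: print(wray(s,uv,.03).round(4))
E
```

```text
0 639 0 479
[0.6469 0.0584 0.03  ]
[0.681  0.1464 0.03  ]
[0.5557 0.0919 0.03  ]
[0.5894 0.1799 0.03  ]
```

View pics/c2.png

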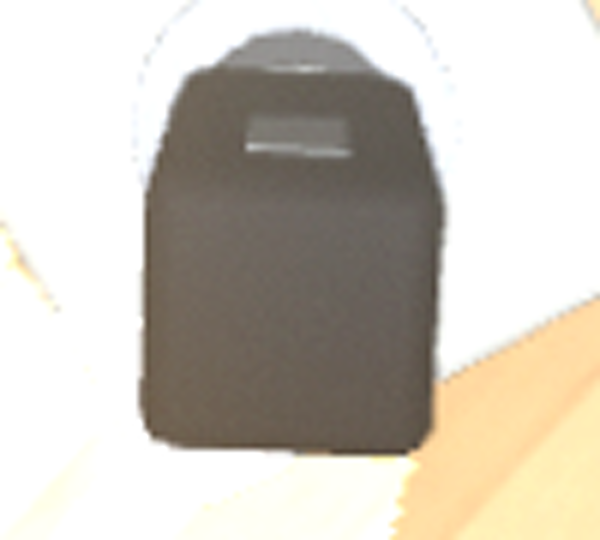

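The crop shows the top face's corners at crop pixels (147,195), (443,205), (435,455) and (140,440). It is turned about 2° in the image.

```bash
python3 - <<'E'
from h import *
s=load("w1")
P=np.array([wray(s,(270+u/6,190+v/6),.145)[:2] for u,v in [(147,195),(443,205),(435,455),(140,440)]])
print(P.mean(0).round(4))
for i in range(4):
    e=P[(i+1)%4]-P[i];print(np.linalg.norm(e).round(4),(np.degrees(np.arctan2(e[1],e[0]))%90).round(1))
R=Ro.from_euler("xyz",get_obs()["orientation"],degrees=True).as_matrix()
o=get_obs();print(o["tool_pos"],"d tool",(R.T@(np.r_[P.mean(0),.145+.159-.03]-o["tool_pos"])).round(4))
E
```

```text
[0.6157 0.1222]
0.0325 38.1
0.029 39.2
0.0335 37.0
0.0284 37.4
[0.61577668 0.12505798 0.40417059] d tool [0.0021 0.002  0.1302]
```

```bash

python3 -m handwheel '[[0.5,0.17,0.08,0.5,0,0,0.33],[0.5,0,0,0.8,0,0,0],[0.5,0,0,0.8,0,0,0],[0.5,0,0,0.8,0,0,0],[0.5,0,0,0.8,0,0,0]]'
python3 -m handwheel '[[0.5,0,0,0.8,0,0,0],[0.5,0,0,0.8,0,0,0],[0.5,0,0,0,0,0,0],[-1,0,0,0,0,0,0],[-1,0,0,0,0,0,0]]'
python3 -m handwheel '[[-1,0,0,0,0,0,0],[-1,0,0,0,0,0,0],[-1,0,0,0,0,0,0],[-1,0,0,0,0,0,0]]'
```

```text
clock: 6.82
tool_pos: [0.6148, 0.1159, 0.3108]
orientation: [180.0, 0.0, -52.1]
force: [0.5, -0.6, 0.1]
opening: 0.066
gripper_force: 0.0
clock: 7.45
tool_pos: [0.6153, 0.1165, 0.2731]
orientation: [-179.9, -0.0, -52.0]
force: [1.3, 0.1, 0.1]
opening: 0.051
gripper_force: 0.0
clock: 7.95
tool_pos: [0.6164, 0.1175, 0.2735]
orientation: [-179.7, -0.1, -51.9]
force: [4.6, 3.2, 0.6]
opening: 0.034
gripper_force: 29.7
```

```bash

python3 -m handwheel '[[-1,0,-0.07,0,0,0,0],[-1,0,0,-0.05,0,0,-0.6],[-1,0,0,-0.02,0,0,-1],[-1,0,0,-0.016,0,0,-1],[-1,0,0,-0.016,0,0,-1]]'
python3 -m handwheel '[[-1,0,0,-0.016,0,0,1],[-1,0,0,-0.016,0,0,1],[-1,0,0,-0.016,0,0,1],[-1,0,0,-0.016,0,0,1],[-1,0,0,-0.016,0,0,1]]'
python3 -c "
from plant import *
print(get_obs())"
```

```text
clock: 8.57
tool_pos: [0.6174, 0.1183, 0.2746]
orientation: [-179.8, -0.1, -30.2]
force: [7.3, 3.4, -5.4]
opening: 0.0341
gripper_force: 29.9
clock: 9.2
tool_pos: [0.6166, 0.1183, 0.276]
orientation: [-180.0, 0.0, -60.5]
force: [3.4, 4.1, -5.4]
opening: 0.0338
gripper_force: 29.9
{'clock': 9.2, 'joint_pos': array([ 28.63100635,  22.26317579, -14.80154728,  -0.05497833,
       -52.8864615 ,   0.86187429]), 'qvel': array([-4.43731680e-02, -1.31020057e-01,  3.01066767e-02, -1.25110273e-01,
       -4.22010299e-01, -4.77137552e+01]), 'tau': array([ -2.28109092, -59.04995441,  23.39131773,   6.7265895 ,
        -2.19817713,   1.16532974]), 'tool_pos': array([0.61663468, 0.1182878 , 0.27604553]), 'orientation': array([-1.79950543e+02,  4.31311902e-02, -6.05402558e+01]), 'force': array([ 3.40799462,  4.10107184, -5.43509684]), 'moment': array([ 1.74644798, -1.6546908 ,  0.2111718 ]), 'gripper_force': 29.89808678627014, 'opening': 0.03377797900946006}
```

```bash

python3 -m handwheel '[[-1,0,-0.05,-0.04,0,0,-1],[-1,0,0,-0.018,0,0,-1],[-1,0,0,-0.018,0,0,-1],[-1,0,0,-0.018,0,0,-1],[-1,0,0,-0.018,0,0,-1]]' | grep -E "pos|force:"
python3 -m handwheel '[[-1,0,0,-0.018,0,0,1],[-1,0,0,-0.018,0,0,1],[-1,0,0,-0.018,0,0,1],[-1,0,0,-0.018,0,0,1],[-1,0,0,-0.018,0,0,1]]'| grep -E "pos|force:"
python3 -m handwheel '[[-1,0,0,-0.018,0,0,-1],[-1,0,0,-0.018,0,0,-1],[-1,0,0,-0.018,0,0,-1],[-1,0,0,-0.018,0,0,-1],[-1,0,0,-0.018,0,0,-1]]' | grep -E "pos|force:"
```

```text
tool_pos: [0.6179, 0.1187, 0.2785]
force: [5.7, 4.3, -9.5]
gripper_force: 29.9
tool_pos: [0.6172, 0.1185, 0.2804]
force: [1.5, 3.0, -7.3]
gripper_force: 29.9
tool_pos: [0.6179, 0.1186, 0.283]
force: [5.4, 3.0, -8.8]
gripper_force: 29.9
```

```bash

python3 -m handwheel '[[-1,0,0,-0.018,0,0,1],[-1,0,0,-0.018,0,0,1],[-1,0,0,-0.018,0,0,1],[-1,0,0,-0.018,0,0,1],[-1,0,0,-0.018,0,0,1]]'| grep -E "pos|force:"
python3 -m handwheel '[[-1,0,0,-0.018,0,0,-1],[-1,0,0,-0.018,0,0,-1],[-1,0,0,-0.018,0,0,-1],[-1,0,0,-0.018,0,0,-1],[-1,0,0,-0.018,0,0,-1]]' | grep -E "pos|force:"
python3 -m handwheel '[[-1,0,0,-0.018,0,0,1],[-1,0,0,-0.018,0,0,1],[-1,0,0,-0.018,0,0,1],[-1,0,0,-0.018,0,0,1],[-1,0,0,-0.018,0,0,1]]'| grep -E "pos|force:"
python3 -m handwheel '[[-1,0,0,-0.018,0,0,-1],[-1,0,0,-0.018,0,0,-1],[-1,0,0,-0.018,0,0,-1],[-1,0,0,-0.018,0,0,-1],[-1,0,0,-0.018,0,0,-1]]' | grep -E "pos|force:"
```

```text
tool_pos: [0.6172, 0.1185, 0.2849]
force: [2.9, 2.4, -7.3]
gripper_force: 29.9
tool_pos: [0.6178, 0.1186, 0.2875]
force: [6.2, 2.3, -9.2]
gripper_force: 29.9
tool_pos: [0.6172, 0.1185, 0.2894]
force: [3.5, 3.2, -8.0]
gripper_force: 29.9
tool_pos: [0.6178, 0.1187, 0.2918]
force: [4.8, 2.3, -9.0]
gripper_force: 29.9
```

```bash

python3 -m handwheel '[[-1,0,0,-0.018,0,0,1],[-1,0,0,-0.018,0,0,1],[-1,0,0,-0.018,0,0,1],[-1,0,0,-0.018,0,0,1],[-1,0,0,-0.018,0,0,1]]'| grep -E "pos|force:"
python3 -m handwheel '[[-1,0,0,-0.018,0,0,-1],[-1,0,0,-0.018,0,0,-1],[-1,0,0,-0.018,0,0,-1],[-1,0,0,-0.018,0,0,-1],[-1,0,0,-0.018,0,0,-1]]' | grep -E "pos|force:"
python3 -m handwheel '[[-1,0,0,-0.018,0,0,1],[-1,0,0,-0.018,0,0,1],[-1,0,0,-0.018,0,0,1],[-1,0,0,-0.018,0,0,1],[-1,0,0,-0.018,0,0,1]]'| grep -E "pos|force:"
python3 -m handwheel '[[-1,0,0,-0.018,0,0,-1],[-1,0,0,-0.018,0,0,-1],[-1,0,0,-0.018,0,0,-1],[-1,0,0,-0.018,0,0,-1],[-1,0,0,-0.018,0,0,-1]]' | grep -E "pos|force:"
python3 -m handwheel '[[-1,0,0,-0.018,0,0,1],[-1,0,0,-0.018,0,0,1],[-1,0,0,-0.018,0,0,1],[-1,0,0,-0.018,0,0,1],[-1,0,0,-0.018,0,0,1]]'
```

```text
tool_pos: [0.6172, 0.1185, 0.2938]
force: [3.3, 3.1, -8.3]
gripper_force: 29.9
tool_pos: [0.6177, 0.1187, 0.2963]
force: [5.5, 4.3, -8.1]
gripper_force: 29.9
tool_pos: [0.6172, 0.1185, 0.2983]
force: [2.6, 2.9, -7.5]
gripper_force: 29.9
tool_pos: [0.6172, 0.118, 0.3016]
force: [0.9, -0.2, -1.5]
gripper_force: 29.9
clock: 16.7
tool_pos: [0.6167, 0.1178, 0.3034]
orientation: [179.8, 0.0, -60.6]
force: [0.0, 0.4, -1.7]
opening: 0.0344
gripper_force: 29.9
```

```bash

python3 -m handwheel '[[-1,0,0,-0.6,0,0,0],[-1,0,0,-0.8,0,0,0],[-1,0,0,-0.2,0,0,0],[-1,0.5,0.47,0,0,0,0],[-1,0.8,0.75,0,0,0,0]]'| grep -E "pos|force:"
python3 -m handwheel '[[-1,0.8,0.75,0,0,0,0],[-1,0.8,0.75,0,0,0,0],[-1,0.8,0.75,0,0,0,0],[-1,0.5,0.47,0,0,0,0],[-1,0.24,0.26,0,0,0,0]]'| grep -E "pos|force:"
python3 -m handwheel '[[-1,0,0,0,0,0,-1],[-1,0,0,0,0,0,-1],[-1,0,0,0,0,0,-1],[-1,0,0,0,0,0,-1],[-1,0,0,0,0,0,-1]]'| grep -E "pos|force:"
python3 -m handwheel '[[-1,0,0,0.4,0,0,-1],[-1,0,0,0.8,0,0,-1],[-1,0,0,0.8,0,0,-1],[-1,0,0,0.6,0,0,-0.3],[-1,0,0,0.2,0,0,0]]'
python3 - <<'E'
from h import *
for n in ["scene","side"]:
    s=snapshot(n);cv2.imwrite(f"pics/{n}1.png",s["color"][:,:,::-1]);np.save(f"pics/{n}1.npy",s,allow_pickle=True)
print(get_obs())
a=cv2.imread("pics/scene1.png")[150:380,190:500];b=cv2.imread("pics/side1.png")[160:390,220:440]
cv2.imwrite("pics/c3.png",cv2.resize(np.hstack([a,b]),None,fx=1.5,fy=1.5))
E
```

```text
tool_pos: [0.6064, 0.0739, 0.3436]
force: [-0.9, -0.5, -1.3]
gripper_force: 29.9
tool_pos: [0.5806, -0.0317, 0.3441]
force: [0.4, -0.7, -0.6]
gripper_force: 29.9
tool_pos: [0.5812, -0.03, 0.3441]
force: [0.4, -0.7, -1.3]
gripper_force: 29.9
clock: 19.2
tool_pos: [0.581, -0.0302, 0.2733]
orientation: [180.0, 0.1, -10.6]
force: [0.1, -0.2, -0.6]
opening: 0.0337
gripper_force: 29.9
{'clock': 19.3, 'joint_pos': array([ 1.62767084e+01,  1.86147283e+01, -2.09150217e+01,  6.31404031e-03,
       -5.05101361e+01,  6.30860845e+01]), 'qvel': array([ 0.03312406, -0.79420924,  0.94399564,  0.2462281 , -0.63602069,
        0.42042348]), 'tau': array([ 2.16852722e-02, -5.06498015e+01,  2.43734318e+01,  5.84452003e+00,
        2.33814586e-01,  1.69392658e-02]), 'tool_pos': array([ 0.58121705, -0.03012286,  0.27393192]), 'orientation': array([ 1.79977603e+02,  3.33615867e-02, -1.06331966e+01]), 'force': array([ 0.04047857,  0.34843518, -0.3460479 ]), 'moment': array([-0.11800199,  0.13773215,  0.00046368]), 'gripper_force': 29.912281930446625, 'opening': 0.033810313371712225}
```

View pics/c3.png

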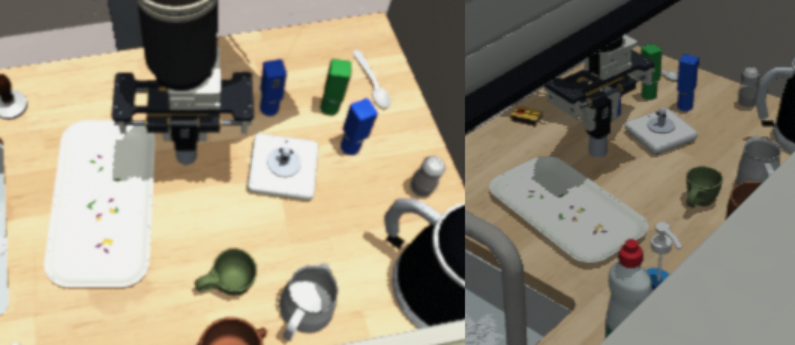

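The crop shows the grip held upright off the stand, clear of the tray and stand, with the post standing free at crop (284,157). I'll lower it gently.

```bash

python3 -m handwheel '[[-1,0,0,0.5,0,0,0],[-1,0,0,0.4,0,0,0],[-1,0,0,0.1,0,0,0],[-1,0,0,0.04,0,0,0],[-1,0,0,0,0,0,0]]'| grep -E "pos|force:"
python3 -m handwheel '[[-1,0,0,0.06,0,0,0],[-1,0,0,0.04,0,0,0],[-1,0,0,0.04,0,0,0],[-1,0,0,0,0,0,0]]'
```

```text
tool_pos: [0.5813, -0.0302, 0.2484]
force: [0.1, 0.0, -1.4]
gripper_force: 29.9
clock: 20.42
tool_pos: [0.5811, -0.0302, 0.2447]
orientation: [180.0, 0.0, -10.6]
force: [-0.4, -0.0, -1.4]
opening: 0.0341
gripper_force: 29.9
```

```bash

python3 -m handwheel '[[-1,0,0,0.04,0,0,0],[-1,0,0,0,0,0,0]]'| grep -E "pos|force:"
python3 -m handwheel '[[-1,0,0,0.04,0,0,0],[-1,0,0,0,0,0,0]]'| grep -E "pos|force:"
python3 -m handwheel '[[-1,0,0,0.02,0,0,0],[-1,0,0,0,0,0,0]]'
```

```text
tool_pos: [0.5811, -0.0302, 0.2437]
force: [-0.3, -0.6, -1.3]
gripper_force: 29.9
tool_pos: [0.5813, -0.0301, 0.2432]
force: [0.4, 1.3, 2.9]
gripper_force: 30.0
clock: 21.18
tool_pos: [0.5814, -0.0301, 0.2431]
orientation: [-180.0, -0.1, -10.5]
force: [-1.9, 0.7, 8.1]
opening: 0.0334
gripper_force: 30.0
```

```bash

python3 -m handwheel '[[0.7,0,0,0,0,0,0],[0.7,0,0,0,0,0,0],[0.7,0,0,0,0,0,0]]'
python3 - <<'E'
from h import *
from scipy.optimize import lsq_linear
E=lambda a,d: Ro.from_euler(a,d,degrees=True)
# orientation model: Rz(j1)Ry(p)Rx(s j4)Ry(-j5)Rx(-j6)*R0 ; fit R0 from now
o=get_obs();j=o["joint_pos"];Rt=Ro.from_euler("xyz",o["orientation"],degrees=True)
base=lambda j1,p:E("z",j1)*E("y",p)
R0=(base(j[0],j[1]-j[2])*E("x",0)*E("y",-j[4])*E("x",-j[5])).inv()*Rt
print(R0.as_matrix().round(2).tolist())
for side in (90,-90):            # yaw change
  for tilt in (60,):
    th=-tilt if side==-90 else tilt
    T=E("xyz",[180,0,-10.6+side])*E("y",th)
    print(side,"z",T.as_matrix()[:,2].round(2))
    for j1 in (-20,0,20,40):
      for p in (30,50):
        W=base(j1,p).inv()*T*R0.inv()
        x,y,x2=W.as_euler("XYX",degrees=True)
        if y<0: x,y,x2=x+180,-y,x2+180
        w=lambda v:(v+180)%360-180
        print(j1,p,"j4(s=+)",round(w(x)),"j4(s=-)",round(w(-x)),"j5",round(-y),"j6",round(w(-x2)))
S=[([20.59,.634],[.27874,-.61455,.40373]),([16.049,-5.784],[.61458,.12273,.40459]),([22.263,-14.80],[.61663,.11829,.27605]),([18.615,-20.915],[.58122,-.03012,.27393]),(j[1:3],o["tool_pos"])]
A=[];b=[]
for (a,c),P in S:
    a,p=np.radians(a),np.radians(a-c);r=np.sqrt(P[0]**2+P[1]**2-.1916**2)
    A+= [[1,0,np.sin(a),np.cos(p)],[0,1,np.cos(a),-np.sin(p)]];b+=[r,P[2]]
x=np.linalg.lstsq(np.array(A),np.array(b),rcond=None);print(x[0].round(3),(np.array(A)@x[0]-b).round(4))
E
```

```text
clock: 21.55
tool_pos: [0.5811, -0.0302, 0.2421]
orientation: [180.0, 0.0, -10.6]
force: [-0.5, 0.4, 0.2]
opening: 0.0582
gripper_force: 0.0
[[0.0, 0.0, 1.0], [-1.0, 0.0, 0.0], [-0.0, -1.0, 0.0]]
90 z [ 0.16  0.85 -0.5 ]
-20 30 j4(s=+) 59 j4(s=-) -59 j5 -83 j6 -149
-20 50 j4(s=+) 63 j4(s=-) -63 j5 -73 j6 -132
0 30 j4(s=+) 67 j4(s=-) -67 j5 -67 j6 -157
0 50 j4(s=+) 77 j4(s=-) -77 j5 -61 j6 -136
20 30 j4(s=+) 74 j4(s=-) -74 j5 -51 j6 -164
20 50 j4(s=+) 91 j4(s=-) -91 j5 -48 j6 -138
40 30 j4(s=+) 80 j4(s=-) -80 j5 -34 j6 -170
40 50 j4(s=+) 109 j4(s=-) -109 j5 -36 j6 -135
-90 z [ 0.16  0.85 -0.5 ]
-20 30 j4(s=+) 59 j4(s=-) -59 j5 -83 j6 31
-20 50 j4(s=+) 63 j4(s=-) -63 j5 -73 j6 48
0 30 j4(s=+) 67 j4(s=-) -67 j5 -67 j6 23
0 50 j4(s=+) 77 j4(s=-) -77 j5 -61 j6 44
20 30 j4(s=+) 74 j4(s=-) -74 j5 -51 j6 16
20 50 j4(s=+) 91 j4(s=-) -91 j5 -48 j6 42
40 30 j4(s=+) 80 j4(s=-) -80 j5 -34 j6 10
40 50 j4(s=+) 109 j4(s=-) -109 j5 -36 j6 45
[ 0.    -0.001  0.601  0.463] [ 0.0002 -0.     -0.0001 -0.0001 -0.0001  0.0001  0.     -0.     -0.
 -0.    ]
```

```bash

python3 - <<'E'
from h import *
a=load("scene0");b=load("side0")
M=lambda s:np.array([[s["fx"],0,s["cx"]],[0,s["fy"],s["cy"]],[0,0,1]])@np.c_[np.array(s["R"]),np.array(s["t"])]
for n,p,q in [("spout end",(45,270),(184,293)),("elbow/top base",(12,370),(253,325)),("base",(75,412),(240,435)),("bend",(15,285),(205,295))]:
    X=cv2.triangulatePoints(M(a),M(b),np.array(p,float),np.array(q,float))[:,0];X=X[:3]/X[3];print(n,X.round(3),proj(a,X).round(),proj(b,X).round())
E
```

```text
spout end [ 0.651 -0.519  0.257] [ 45. 270.] [184. 293.]
elbow/top base [ 0.836 -0.525  0.282] [ 12. 370.] [253. 325.]
base [ 0.829 -0.564  0.019] [ 73. 407.] [243. 437.]
bend [ 0.716 -0.529  0.299] [ 18. 293.] [202. 292.]
```

```bash

python3 -m handwheel '[[0.7,0,0,-0.4,0,0,0],[0.7,0,0,-0.9,0,0,0],[0.7,0,0,-0.9,0,0,0],[0.7,0,0,-0.9,0,0,0],[0.7,0,0,-0.62,0,0,0.3]]'| grep -E "pos"
for i in 1 2; do python3 -m handwheel '[[0.7,0,0,0,0,0,1],[0.7,0,0,0,0,0,1],[0.7,0,0,0,0,0,1],[0.7,0,0,0,0,0,1],[0.7,0,0,0,0,0,1]]'| grep -E "pos"; done
python3 -m handwheel '[[0.7,0,0,0,0,0,1],[0.7,0,0,0,0,0,1],[0.7,0,0,0,0,0,1],[0.7,0,0,0,0,0,1],[0.7,0,0,0,0,0,0.7]]'
python3 -m handwheel '[[0.7,0.711,0,0.037,0,-1,0],[0.7,0.711,0,0.037,0,-1,0],[0.7,0.711,0,0.037,0,-1,0],[0.7,0.711,0,0.037,0,-1,0]]'
python3 -c "
from plant import *
print(get_obs()['joint_pos'].round(1))"
```

```text
tool_pos: [0.5813, -0.0302, 0.337]
tool_pos: [0.5811, -0.0302, 0.3354]
tool_pos: [0.5811, -0.0302, 0.3354]
clock: 24.05
tool_pos: [0.5811, -0.0302, 0.3354]
orientation: [180.0, -0.0, -100.8]
force: [-0.2, 0.8, 0.2]
opening: 0.0747
gripper_force: 0.0
clock: 24.55
tool_pos: [0.5685, -0.0984, 0.3211]
orientation: [-180.0, 24.2, -100.6]
force: [-0.2, -0.3, -0.5]
opening: 0.0748
gripper_force: 0.0
[ -0.8  16.5  -8.2 -26.8 -63.6   2. ]
```

```bash

python3 -m handwheel '[[0.7,0.711,0,0.037,0,-1,0],[0.7,0.711,0,0.037,0,-1,0],[0.7,0.711,0,0.037,0,-1,0]]'|grep -E "pos|ori"
python3 -m handwheel '[[0.7,0.711,0,0.037,0,-1,0],[0.7,0.711,0,0.037,0,-1,0],[0.7,0.711,0,0.037,0,-1,0],[0.7,0,0,0,0,0,0]]'
python3 - <<'E'
from h import *
o=get_obs();R=Ro.from_euler("xyz",o["orientation"],degrees=True).as_matrix();print(o["joint_pos"].round(1),R.round(3).tolist())
print("P now",o["tool_pos"]+.17*R[:,2],"move tool axes",R.T@(np.array([.5812,-.0301,.068])-o["tool_pos"]-.17*R[:,2]))
for n in ["scene","side"]:
    s=snapshot(n);cv2.imwrite(f"pics/{n}2.png",s["color"][:,:,::-1]);np.save(f"pics/{n}2.npy",s,allow_pickle=True)
a=cv2.imread("pics/scene2.png")[150:380,190:500];b=cv2.imread("pics/side2.png")[160:390,220:440]
cv2.imwrite("pics/c4.png",cv2.resize(np.hstack([a,b]),None,fx=1.5,fy=1.5))
E
```

```text
tool_pos: [0.5604, -0.1426, 0.292]
orientation: [-180.0, 42.2, -100.6]
clock: 25.42
tool_pos: [0.5535, -0.1764, 0.248]
orientation: [179.4, 60.1, -101.3]
force: [0.0, -0.3, 1.4]
opening: 0.0745
gripper_force: 0.0
[-24.2  29.8  -0.4 -57.6 -85.7  32.3] [[-0.097, -0.982, 0.159], [-0.489, 0.186, 0.852], [-0.867, 0.005, -0.499]]
P now [ 0.58052512 -0.03159986  0.16321792] move tool axes [ 0.08172061 -0.00089068  0.04888871]
```

View pics/c4.png

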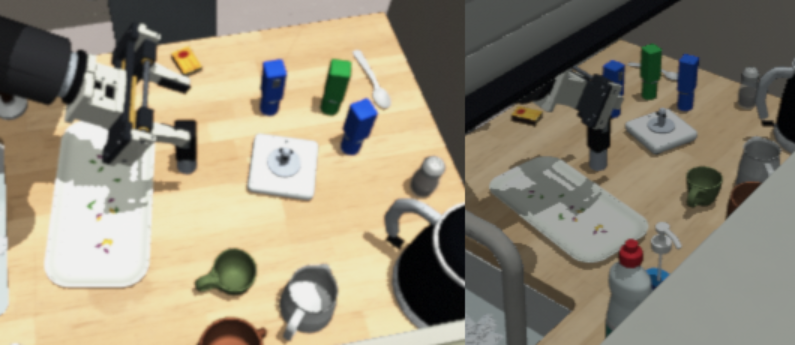

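The crop shows the grip standing upright at crop (186,147), with the tilted, open gripper above it and to its left. I'll check the grip's position by projection.

```bash

python3 - <<'E'
from h import *
for n in("scene2","side2"):
    s=load(n)
    off=np.array([190,150]) if n=="scene2" else np.array([220-310,160])
    for X in([.5812,-.0301,0],[.5812,-.0301,.042],[.5812,-.0301,.115],[.5805,-.0316,.163]):
        print(n,X,((proj(s,X)-off)*1.5).round())
E
```

```text
scene2 [0.5812, -0.0301, 0] [186. 167.]
scene2 [0.5812, -0.0301, 0.042] [185. 154.]
scene2 [0.5812, -0.0301, 0.115] [184. 129.]
scene2 [0.5805, -0.0316, 0.163] [182. 111.]
side2 [0.5812, -0.0301, 0] [597. 164.]
side2 [0.5812, -0.0301, 0.042] [598. 146.]
side2 [0.5812, -0.0301, 0.115] [598. 112.]
side2 [0.5805, -0.0316, 0.163] [598.  89.]
```

```bash

python3 -m handwheel '[[0.7,0.654,-0.007,0.391,0,0,0],[0.7,0.654,-0.007,0.391,0,0,0],[0.7,0.654,-0.007,0.391,0,0,0],[0.7,0.654,-0.007,0.391,0,0,0],[0.7,0.654,-0.007,0.391,0,0,0]]'
python3 -m handwheel '[[0.7,0,0,0,0,0,0],[0.7,0,0,0,0,0,0]]'
python3 - <<'E'
from h import *
o=get_obs();R=Ro.from_euler("xyz",o["orientation"],degrees=True).as_matrix();print(o["joint_pos"].round(1),"P",o["tool_pos"]+.17*R[:,2])
print(R.T@(np.array([.5812,-.0301,.068])-o["tool_pos"]-.17*R[:,2]))
E
```

```text
clock: 26.15
tool_pos: [0.5552, -0.1736, 0.1534]
orientation: [179.9, 60.0, -100.6]
force: [-0.1, -0.5, -0.3]
opening: 0.0746
gripper_force: 0.0
clock: 26.4
tool_pos: [0.5555, -0.1739, 0.1551]
orientation: [-180.0, 60.0, -100.5]
force: [0.2, -0.3, 0.5]
opening: 0.0746
gripper_force: 0.0
[-24.1  37.4  -2.2 -58.6 -80.7  40.6] P [ 0.58245523 -0.02914509  0.07014459]
[2.44156306e-03 1.05918760e-03 6.00971848e-05]
```

```bash

python3 -m handwheel '[[-1,0,0.04,0,0,0,0],[-1,0,0,0,0,0,0],[-1,0,0,0,0,0,0],[-1,0,0,0,0,0,0],[-1,0,0,0,0,0,0]]'
python3 -m handwheel '[[-1,0,0,0,0,0,0],[-1,-0.087,0,-0.05,0,0,0],[-1,-0.087,0,-0.05,0,0,0],[-1,-0.2,0,-0.115,0,0,0],[-1,0,0,0,0,0,0]]'
```

```text
clock: 27.02
tool_pos: [0.5543, -0.1735, 0.1551]
orientation: [-180.0, 60.0, -100.6]
force: [-0.8, -0.1, 1.7]
opening: 0.0342
gripper_force: 29.7
clock: 27.65
tool_pos: [0.5545, -0.1736, 0.1665]
orientation: [-179.9, 60.0, -100.4]
force: [0.1, -0.2, -0.8]
opening: 0.034
gripper_force: 29.7
```

Held and lifted about 11 mm. I'll raise it more, then start rotating.

```bash

python3 -m handwheel '[[-1,-0.6,0,-0.346,0,0,0],[-1,-0.867,0,-0.5,0,0,0],[-1,-0.867,0,-0.5,0,0,0],[-1,-0.867,0,-0.5,0,0,0],[-1,-0.3,0,-0.173,0,0,0]]'|grep -E "pos|ori"
python3 -m handwheel '[[-1,-0.355,0,0.009,0,0.5,0],[-1,-0.711,0,0.037,0,1,0],[-1,-0.711,0,0.037,0,1,0],[-1,-0.711,0,0.037,0,1,0],[-1,-0.711,0,0.037,0,1,0]]'|grep -E "pos|ori|force"
python3 -m handwheel '[[-1,-0.711,0,0.037,0,1,0],[-1,-0.711,0,0.037,0,1,0],[-1,-0.711,0,0.037,0,1,0],[-1,-0.711,0,0.037,0,1,0],[-1,-0.711,0,0.037,0,1,0]]'
python3 -c "
from plant import *
print(get_obs()['joint_pos'].round(1))"
```

```text
tool_pos: [0.5545, -0.1736, 0.2695]
orientation: [-179.6, 59.9, -100.2]
tool_pos: [0.5644, -0.119, 0.3248]
orientation: [-179.9, 32.7, -100.5]
force: [-0.8, -0.2, -1.8]
gripper_force: 29.7
clock: 29.52
tool_pos: [0.5797, -0.036, 0.3519]
orientation: [-179.9, 2.8, -100.5]
force: [-0.9, 0.3, -1.7]
opening: 0.0344
gripper_force: 29.7
[ 14.8  13.9 -14.8  -2.9 -60.  -23.9]
```

```bash

for i in 1 2 3; do python3 -m handwheel '[[-1,0,0,0,0,0,1],[-1,0,0,0,0,0,1],[-1,0,0,0,0,0,1],[-1,0,0,0,0,0,1],[-1,0,0,0,0,0,1]]'|grep -E "pos|ori|force"; done
python3 -m handwheel '[[-1,-0.711,0,0.037,0,1,0],[-1,-0.711,0,0.037,0,1,0],[-1,-0.711,0,0.037,0,1,0],[-1,-0.711,0,0.037,0,1,0]]'
python3 - <<'E'
from h import *
o=get_obs();R=Ro.from_euler("xyz",o["orientation"],degrees=True).as_matrix();print(o["joint_pos"].round(1),R.round(3).tolist())
P=o["tool_pos"]+.17*R[:,2];print("P",P,R.T@(np.array([.619,-.169,.1])-P))
E
```

```text
tool_pos: [0.5795, -0.0368, 0.3514]
orientation: [178.5, 2.6, -130.7]
force: [-0.6, -0.3, -2.3]
gripper_force: 29.7
tool_pos: [0.5795, -0.0368, 0.3514]
orientation: [177.4, 1.5, -160.7]
force: [-0.5, 0.2, -1.3]
gripper_force: 29.7
tool_pos: [0.5795, -0.0368, 0.3513]
orientation: [177.0, 0.0, 169.3]
force: [-0.6, -0.1, -2.3]
gripper_force: 29.7
clock: 31.9
tool_pos: [0.6485, -0.0487, 0.3367]
orientation: [176.8, -24.1, 170.8]
force: [-0.6, 0.0, -2.3]
opening: 0.0341
gripper_force: 29.7
[   9.2   28.8    6.7  -10.5  -89.9 -107. ] [[-0.901, 0.182, -0.393], [0.146, 0.982, 0.121], [0.408, 0.052, -0.912]]
P [ 0.58170166 -0.02817451  0.181788  ] [-0.08751235 -0.13571225  0.042849  ]
```

```bash
cat > t.py <<'E'
from h import *
import sys
o=get_obs();R=Ro.from_euler("xyz",o["orientation"],degrees=True).as_matrix();D=Ro.from_euler("xyz",[180,-30,169.2],degrees=True).as_matrix()
P=o["tool_pos"]+.17*R[:,2];print("P",P.round(4),"gripaxis",(R@[-.866,0,-.5]).round(3))
print("turn units",(Ro.from_matrix(R.T@D).as_rotvec(degrees=True)/6).round(3))
T=np.array([float(v) for v in sys.argv[1:4]])
print("then shift units in D frame",(D.T@(T-.17*D[:,2]-o["tool_pos"])/.025).round(3))
E
python3 t.py .619 -.169 .11
```

```text
P [ 0.5817 -0.0282  0.1818] gripaxis [ 0.977 -0.187  0.102]
turn units [0.419 0.979 0.268]
then shift units in D frame [-4.311 -4.946  1.184]
```

```bash

python3 -m handwheel '[[-1,0,0,0,0.21,0.49,0.134],[-1,0,0,0,0.21,0.49,0.134],[-1,-0.4,-0.46,0.11,0,0,0],[-1,-0.8,-0.92,0.22,0,0,0],[-1,-0.8,-0.92,0.22,0,0,0]]'|grep -E "pos|ori|force"
python3 -m handwheel '[[-1,-0.8,-0.92,0.22,0,0,0],[-1,-0.8,-0.92,0.22,0,0,0],[-1,-0.5,-0.57,0.14,0,0,0],[-1,-0.211,-0.24,0.054,0,0,0],[-1,0,0,0,0,0,0]]'
python3 t.py .619 -.169 .03
python3 - <<'E'
from h import *
for n in ["scene","side"]:
    s=snapshot(n);cv2.imwrite(f"pics/{n}3.png",s["color"][:,:,::-1]);np.save(f"pics/{n}3.npy",s,allow_pickle=True)
a=cv2.imread("pics/scene3.png")[150:380,190:500];b=cv2.imread("pics/side3.png")[160:390,220:440]
cv2.imwrite("pics/c5.png",cv2.resize(np.hstack([a,b]),None,fx=1.5,fy=1.5))
E
```

```text
tool_pos: [0.6733, -0.1146, 0.299]
orientation: [180.0, -29.8, 169.2]
force: [-0.3, 1.3, -1.9]
gripper_force: 29.7
clock: 33.15
tool_pos: [0.7019, -0.1859, 0.2574]
orientation: [180.0, -29.9, 169.1]
force: [0.4, 0.5, -1.8]
opening: 0.034
gripper_force: 29.7
P [ 0.6187 -0.1699  0.11  ] gripaxis [ 0.982 -0.189  0.002]
turn units [ 0.01   0.016 -0.008]
then shift units in D frame [-1.617  0.044  2.768]
```

View pics/c5.png

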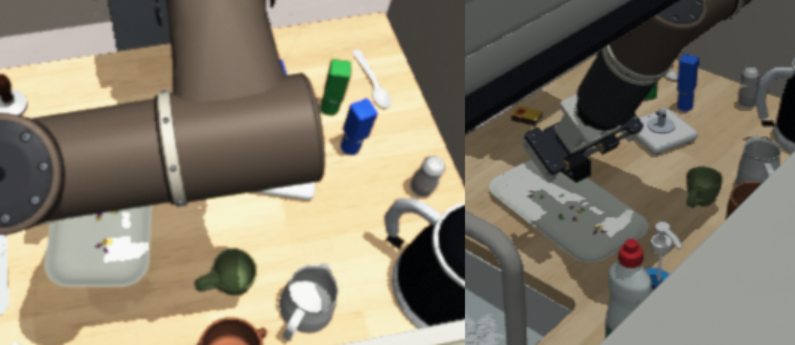

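The side view shows the grip held level over the tray, dark end at about (575,170), with the arm above everything. Lowering.

```bash

python3 -m handwheel '[[-1,-0.4,0.01,0.69,0,0,0],[-1,-0.5,0.01,0.86,0,0,0],[-1,-0.4,0.01,0.69,0,0,0],[-1,-0.2,0.01,0.34,0,0,0],[-1,-0.117,0,0.188,0,0,0]]'|grep -E "pos|ori|force"
python3 -m handwheel '[[-1,0,0,0,0,0,0],[-1,-0.04,0,0.069,0,0,0],[-1,0,0,0,0,0,0]]'
python3 t.py .619 -.169 .022
```

```text
tool_pos: [0.7026, -0.1847, 0.1768]
orientation: [180.0, -29.9, 169.2]
force: [0.3, 0.4, -1.8]
gripper_force: 29.7
clock: 34.25
tool_pos: [0.7027, -0.1849, 0.176]
orientation: [180.0, -29.8, 169.2]
force: [-1.7, -0.5, -1.1]
opening: 0.0343
gripper_force: 29.7
P [ 0.6196 -0.1689  0.0286] gripaxis [ 0.982 -0.188  0.003]
turn units [ 0.009  0.026 -0.005]
then shift units in D frame [-0.131 -0.004  0.238]
```

```bash

for i in 1 2 3; do python3 -m handwheel '[[-1,-0.02,0,0.035,0,0,0],[-1,0,0,0,0,0,0]]'|grep -E "pos|force:"; done; python3 -m handwheel '[[-1,-0.02,0,0.035,0,0,0],[-1,0,0,0,0,0,0]]'
```

```text
tool_pos: [0.7025, -0.1848, 0.1746]
force: [-1.2, -1.0, -2.4]
gripper_force: 29.7
tool_pos: [0.7025, -0.1848, 0.1733]
force: [-0.6, -0.3, -2.1]
gripper_force: 29.7
tool_pos: [0.7025, -0.1848, 0.1723]
force: [0.0, -0.5, -2.0]
gripper_force: 29.7
clock: 35.25
tool_pos: [0.7025, -0.1848, 0.1714]
orientation: [180.0, -29.9, 169.2]
force: [-0.3, -1.1, -1.3]
opening: 0.034
gripper_force: 29.7
```

```bash

for i in 1 2 3; do python3 -m handwheel '[[-1,-0.012,0,0.021,0,0,0],[-1,0,0,0,0,0,0]]'|grep -E "pos|force:"; done
```

```text
tool_pos: [0.7025, -0.1848, 0.1708]
force: [0.1, -0.8, -2.1]
gripper_force: 29.7
tool_pos: [0.7025, -0.1848, 0.1702]
force: [0.4, 0.2, -1.3]
gripper_force: 29.7
tool_pos: [0.7025, -0.1848, 0.1696]
force: [-0.2, 0.2, -1.7]
gripper_force: 29.7
```

```bash

for i in 1 2 3 4; do python3 -m handwheel '[[-1,-0.012,0,0.021,0,0,0],[-1,0,0,0,0,0,0]]'|grep -E "pos|force:|ori"; done
```

```text
tool_pos: [0.7025, -0.1848, 0.169]
orientation: [180.0, -29.9, 169.2]
force: [0.5, 0.9, -1.0]
gripper_force: 29.7
tool_pos: [0.7026, -0.1848, 0.1685]
orientation: [180.0, -29.9, 169.2]
force: [1.4, 0.5, -0.4]
gripper_force: 29.7
tool_pos: [0.7026, -0.1848, 0.1682]
orientation: [180.0, -29.9, 169.2]
force: [0.1, 0.9, 2.0]
gripper_force: 29.7
tool_pos: [0.7027, -0.1848, 0.1681]
orientation: [180.0, -29.9, 169.2]
force: [-0.4, 0.8, 5.4]
gripper_force: 29.7
```

```bash

python3 -m handwheel '[[-0.05,0,0,0,0,0,0],[-0.05,0,0,0,0,0,0],[-0.05,0,0,0,0,0,0]]'
python3 -m handwheel '[[-0.05,0,0,-0.1,0,0,0],[-0.05,0,0,-0.3,0,0,0],[0,0,0,-0.8,0,0,0],[0.2,0,0,-0.9,0,0,0],[0.2,0,0,-0.9,0,0,0]]'
python3 -m handwheel '[[0.2,-0.5,0,-0.86,0,0,0],[0.2,0.5,0,-0.86,0,0,0],[0.2,0.5,0,-0.86,0,0,0],[0.2,0.5,0,-0.86,0,0,0],[0.2,0,0,0,0,0,0]]'
python3 - <<'E'
from h import *
for n in ["wrist","side"]:
    s=snapshot(n);cv2.imwrite(f"pics/{n}4.png",s["color"][:,:,::-1]);np.save(f"pics/{n}4.npy",s,allow_pickle=True)
a=cv2.imread("pics/wrist4.png");b=cv2.imread("pics/side4.png")[160:390,220:440]
cv2.imwrite("pics/c6.png",cv2.resize(np.hstack([a[::1],cv2.resize(b,(459,480))]),(800,349)))
E
```

```text
clock: 37.38
tool_pos: [0.7024, -0.1848, 0.1669]
orientation: [180.0, -29.9, 169.2]
force: [0.2, -0.4, 0.1]
opening: 0.0416
gripper_force: 0.0
clock: 38.0
tool_pos: [0.7398, -0.192, 0.2334]
orientation: [180.0, -29.9, 169.2]
force: [0.5, 0.3, -1.1]
opening: 0.0519
gripper_force: 0.0
clock: 38.62
tool_pos: [0.7605, -0.1962, 0.3227]
orientation: [180.0, -29.6, 169.2]
force: [0.6, -0.2, -0.2]
opening: 0.0528
gripper_force: 0.0
```

View pics/c6.png

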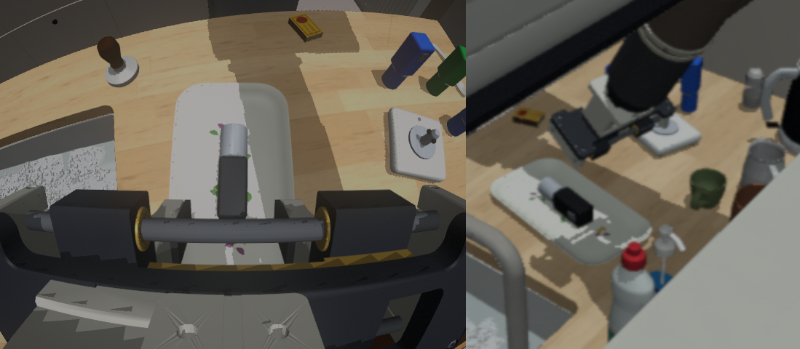

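The grip lies on its side in the middle of the tray (wrist view about (232,170), side view (566,198)). The gripper is clear and the bystanders are undisturbed.

```bash
python3 -c "
from plant import *
print(close_job())"
```

```text
the job is handed in; nothing more can be done
None
```

The job is handed in at about 39 s: the grip was twisted off under a 5–10 N pull, stood upright on the worktop and let go, then re-gripped and laid on its side in the tray, with nothing else seen to have moved.

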